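Unclip the fuse holder cover

ROBOT

A 6-joint arm with a two-finger parallel gripper is mounted at the origin on the work surface. World frame = base frame: x ahead of the robot, y to its left, z up, the work surface at z = 0. Lengths are in m, angles in degrees, forces in N, time in s.
With the tool pointing down it reaches from about 0.25 to 0.725 m from the base axis. Payload 9.7 kg.
Tool frame: the origin (TCP) lies midway between the tips of the shut fingers; the grasp point (between the pads) lies 19 mm behind it; z points along the fingers, x is the direction in which the jaws open and shut, and the axes are right-handed (so a half turn about z gives the same grasp; the last joint's range is limited). The gripper opens to 85 mm and grips with 20 to 120 N. Pads are 22 mm wide; open, the fingers measure 114 mm over their backs; the gripper's body (76 mm by 85 mm) begins 54 mm behind the grasp point. The pads swing forward as they close: fully open they stand 13 mm farther back than shut.
Start: joints at [-65.489, 4.979, 10.078, 95.1, 0, 90], TCP at [0.228, -0.5, 0.231] pointing down, gripper open.
Joint ranges: [-179.16, 179.16], [-48.56, 103.87], [-65.8, 70.77], [-126.05, 130.52], [-82.76, 87.17], [-180, 180]. Speed limits (degrees/s): [127.2, 127.2, 147.25, 180, 180, 180].

INTERFACE

Orientations are given as [roll, pitch, yaw] about the fixed x, y, z axes, in that order (R = Rz(yaw) Ry(pitch) Rx(roll)).
In Python, from workcell import bot, optics gives the robot as it stands.
- The arm moves only by the shell command python3 -m creep 'ROWS' [FORCE]. ROWS is JSON, a list of rows, each a list of 7 numbers: the shift along the tool's x, y, z in m, then the turn, a rotation vector about the tool's x, y, z in rad, then the opening, from 0 (shut) to 1 (fully open). A call has 1 to 8 rows; each row is the pose to reach, as a shift and turn from the pose commanded when the call began, along the tool's axes at that moment; what a row does not reach only later rows make up. A row lasts 1/10 s, in which the tool goes at most 50 mm and 8.59 degrees, less where a joint would pass 70% of its speed; a pose out of reach is approached as far as the arm can. A call with a gripper value outside its range is refused whole. The fingers move at their own pace and stop on an object; FORCE is the grip in N (left out, the last holds). Time passes only in rows, so rows that repeat a pose let the fingers close. It gives the time, the measured TCP pose, the force and the opening at its end, in the units of the state.
- bot.get_obs(): the state, without advancing time (a new reading comes with each control period).
- optics.camera(name): name is "scene" or "top" or "wrist"; returns the picture (400x640x3 uint8, red, green, blue); there is no depth.
- optics.camera_params(name): a dict with "camera_matrix" (3x3 intrinsics, pixels), "R" (3x3) and "t" (3): a world point X has camera coordinates R X + t; the wrist camera has in their place "mount" (4x4, takes a point from camera to tool coordinates, whose origin is the TCP and whose axes are the tool frame's). Camera axes: x right, y down, z forward; pixel columns grow to the right and rows downward; lengths in m; the calibration is good to about 2 mm. A picture is of the moment at which its call begins: read the wrist's pose just before it. camera_params takes no time and is no camera call.
- bot.job_done(): hands the job in, once; it reports no verdict.
The state is a dict: "time": time; "q": joint angles; "qd": joint speeds; "joint_efforts": joint torques, N m; "ee_pos": TCP position; "tcp_rot": TCP orientation; "wrist_force": force on the tool from outside, world axes, zero at the start; "torque": the same for the moment, N m; "opening": finger opening in m.
Only numpy, scipy, OpenCV 4.12 (cv2) and the standard library are available. Lean on these libraries where they do the work, as an engineer would, in place of code of your own. Each camera call takes 0.05 s, during which the arm holds its last target.

TASK

Take the orange snap-fit cover off the fuse holder: press its two black side tabs together evenly, just far enough that they let go (pressed much further they jam in the holder), and lift it off without forcing the tabs or the holder. Set it down gently, right way up and flat on the floor of the empty bottom tray of the blue stepped stand, let go of it, and leave everything else as it is.

Things in the scene. Friction and masses are not known exactly. Their poses are not given: they have to be found in the camera images.
- holder: fuse holder screwed to the shelf; black foot plate 120 x 106 x 8 mm (x, y, z), origin under its centre. A white block with the fuse (to 41 mm above the shelf) stands inside the cover and stays. On the +y and -y sides a steel keeper, 38 mm long in x, |y| about 33 to 47 mm, top 23.5 mm above the shelf: the barbs of the cover's tabs hook under its lip. It bears 20 N in all
- cover: orange box cap 72 x 33 mm (roof 72 x 48), 60 mm high, about 90 g plus the tabs, origin at the centre of its open underside, z up. At the start it stands on the foot plate, 8 mm above the shelf, centred, axes as the holder's, under 1 mm play. A sprung tab stands on its +y and -y sides; unless both are in, the barbs hold it down. Freed, it lifts straight up and is clear when raised 45 mm
- cover_mid (a point): centre of the cover, 30 mm above its underside, axes as the cover's. When the cover is held down, a tug of 3.5 N and more is felt within 3 mm; free, it only weighs 1 to 2 N
- tab_l: black tab on the cover's +y side: plate 26 mm wide (x), 3 to 53 mm above the cover's underside, outer face 32 mm from the cover's mid-plane (64 mm over both tabs; barbs at the feet, 3 to 8.5 mm up, reach 39 mm). Slides straight in (-y of the cover) at most 9 mm on a spring. Cracks if pressed with 22 N, or if its foot is pulled or jammed against the keeper with 8 N. Origin and axes: as the cover's when not pressed
- tab_r: the same tab on the cover's -y side; slides in along +y of the cover
- tab_l_pad (a point): point to press on the tab's ribbed outer face, 41 mm above the cover's underside (fingers may cover 28 to 53 mm). Spring: 2 N to start, 2.2 N per mm. The barb lets go 2.2 to 5.8 mm in (7 to 15 N): hidden, new each time, alike on both sides. Some 1.8 mm (4 N) further its foot jams on the keeper's inner wall. So squeeze lightly, centred, tug up with a few N; if held, squeeze a little harder
- tab_r_pad (a point): point to press on the outer face of the -y tab, likewise (same spring, release and jam)
- stand: blue stepped stand, fixed; three trays 150 x 136 mm outside, 16 mm deep with 4 mm walls and floor, each 150 mm further along its +y and 50 mm higher than the last. Middle: cartridge fuses (to 65 mm above the shelf), top: terminal blocks (to 122 mm). Origin under the centre of the bottom, empty tray, z up
- tray_floor (a point): centre of the bottom tray's floor (4 mm above the shelf), free area 142 x 128 mm (x, y of the stand)
- insulator: bystander: white ceramic insulator block 50 x 36 x 38 mm, origin under its centre
- pilot_lamp: bystander: glass pilot lamp standing on its 36 mm metal base, 49 mm high, origin under its centre
- led_panel: bystander: round LED panel lying flat, 110 mm across, 16 mm thick, origin under its centre
- screwdriver: bystander: orange-handled screwdriver lying on the shelf, 190 mm long
There are look-alikes about, which are no part of the job. There is more than one size of the cover; the job needs the smallest.

How it is judged:
By the outcome, as a careful person would: the job done as asked, in the order asked, and still so for the second after the job is handed in, with the robot touching nothing.
It also fails if it takes over 67 s, if anything falls off the work surface, if the arm or the gripper's body presses on something with over 40 N, if the wrist force passes 120 N, or if a joint passes its speed limit or range.

## Working session

There is one attempt and no reset: what is moved stays moved. The work goes in short steps, Python scripts to look and compute and a shell command to move; the robot and the scene stay as the last step left them, time stands still between calls to the robot, and variables do not carry over. Pictures are saved under pics/ and viewed, and the job is handed in when it is done.

```bash
ls; mkdir -p pics
cat > h.py <<'E'
import numpy as np, cv2
from workcell import bot, optics
def snap(n,f):
    im=optics.camera(n); cv2.imwrite('pics/'+f,cv2.cvtColor(im,cv2.COLOR_RGB2BGR)); return im
E
python3 - <<'E'
from h import *
print(bot.get_obs())
for n in("scene","top","wrist"):
    snap(n,n+'0.png'); print(n,optics.camera_params(n))
E
```

```text
pics
{'time': 0.0, 'q': array([-6.54875683e+01,  5.00915750e+00,  1.00336889e+01,  9.50983281e+01,
       -4.33910826e-04,  9.00015717e+01]), 'qd': array([ 0.01917012,  0.0049665 ,  0.04091503, -0.01303245, -0.15488814,
       -0.00271957]), 'joint_efforts': array([-2.07135354e-04, -5.20394361e+01,  4.64801109e+01,  1.64316874e-02,
        2.95111136e-05,  2.22921521e-07]), 'ee_pos': array([ 0.22809363, -0.50022334,  0.23059485]), 'tcp_rot': array([ 1.79999564e+02,  7.37967003e-02, -6.54891399e+01]), 'wrist_force': array([1.36203858, 0.53036941, 0.52189372]), 'torque': array([ 0.06137876, -0.03268043,  0.01011528]), 'opening': 0.08544350873919597}
scene {'camera_matrix': array([[441.02402014,   0.        , 314.11257418],
       [  0.        , 441.02402014, 198.4112525 ],
       [  0.        ,   0.        ,   1.        ]]), 'R': array([[ 0.78477156,  0.61964594, -0.01313449],
       [ 0.38500613, -0.50399233, -0.77315071],
       [-0.48569937,  0.60168983, -0.63408633]]), 't': array([-0.39349626, -0.21406008,  1.23745189])}
top {'camera_matrix': array([[374.93828615,   0.        , 318
[... 185 characters left out ...]
   [-9.88700854e-01, -3.37928591e-03, -1.49863946e-01],
       [ 1.49901765e-01, -2.42072066e-02, -9.88404508e-01]]), 't': array([-0.09450007,  0.563732  ,  0.7491945 ])}
wrist {'camera_matrix': array([[357.31787626,   0.        , 322.52513995],
       [  0.        , 357.31787626, 200.79738333],
       [  0.        ,   0.        ,   1.        ]]), 'mount': array([[ 9.99999017e-01, -5.26044031e-04,  1.29953297e-03,
        -3.87731165e-04],
       [ 7.67129698e-05,  9.46078808e-01,  3.23936542e-01,
        -8.38603568e-02],
       [-1.39986548e-03, -3.23936124e-01,  9.46077919e-01,
        -1.42293307e-01],
       [ 0.00000000e+00,  0.00000000e+00,  0.00000000e+00,
         1.00000000e+00]])}
```

View pics/scene0.png

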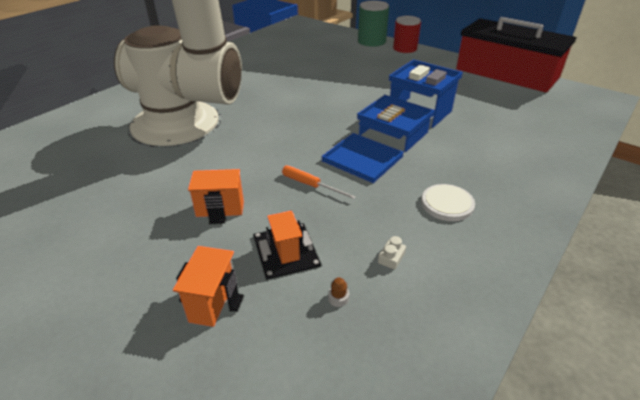

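View pics/top0.png

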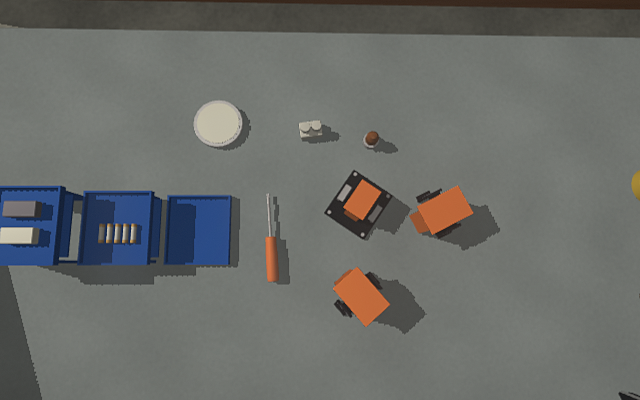

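View pics/wrist0.png

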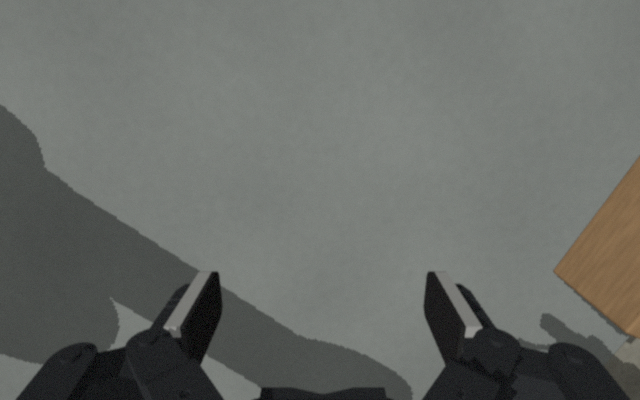

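Pieces that could be taken for the cover, top view: the small orange cap on the black foot plate at (362,203), a larger cap at (443,210), a larger cap at (361,297), and the orange screwdriver handle at (271,260). I pick (362,203), since it is the only one on the holder and the smallest. Next I measure it, along with the foot plate and the bottom tray (198,230).

```bash
cat >> h.py <<'E'
def cast(n,uv,z):
    p=optics.camera_params(n);K=p['camera_matrix'];R=p['R'];t=p['t']
    uv=np.atleast_2d(np.asarray(uv,float)); d=(R.T@np.linalg.inv(K)@np.c_[uv,np.ones(len(uv))].T).T
    c=-R.T@t; return c+d*((z-c[2])/d[:,2])[:,None]
def proj(n,X):
    p=optics.camera_params(n);K=p['camera_matrix']
    x=(K@(p['R']@np.atleast_2d(X).T+p['t'][:,None])).T; return x[:,:2]/x[:,2:]
E
python3 - <<'E'
from h import *
im=cv2.cvtColor(cv2.imread('pics/top0.png'),cv2.COLOR_BGR2RGB)
h=cv2.cvtColor(im,cv2.COLOR_RGB2HSV)
m=((h[...,0]<18)&(h[...,1]>150)&(h[...,2]>110)).astype(np.uint8)
cs,_=cv2.findContours(m,0,1)
for c in cs:
    if cv2.contourArea(c)<60: continue
    r=cv2.minAreaRect(c); print(r)
    W=cast('top',c[:,0,:],0.068)[:,:2]
    rr=cv2.minAreaRect((W*1000).astype(np.float32)); print('  z68',rr)
b=((h[...,0]>100)&(h[...,0]<125)&(h[...,1]>120)).astype(np.uint8)
cs,_=cv2.findContours(b,0,1)
for c in cs:
    if cv2.contourArea(c)<200: continue
    print('blue',cv2.boundingRect(c),cv2.minAreaRect((cast('top',c[:,0,:],.016)[:,:2]*1000).astype(np.float32)))
c=im[150:260,310:500]; c=cv2.resize(c,None,fx=4,fy=4,interpolation=cv2.INTER_CUBIC); cv2.imwrite('pics/crop1.png',cv2.cvtColor(c,cv2.COLOR_RGB2BGR))
E
```

```text
((360.13446044921875, 295.2137756347656), (53.64738082885742, 33.46733093261719), 48.36646270751953)
  z68 ((382.2437744140625, -174.9912872314453), (104.0656967163086, 66.05958557128906), 41.00707244873047)
((269.7430725097656, 258.50732421875), (43.2109375, 7.73969841003418), 88.36341857910156)
  z68 ((454.15167236328125, 4.9242167472839355), (85.9109115600586, 15.398000717163086), 2.6599812507629395)
((439.91162109375, 211.87220764160156), (32.533809661865234, 57.782196044921875), 62.44719314575195)
  z68 ((549.2674560546875, -342.8807678222656), (66.38312530517578, 121.57050323486328), 26.763019561767578)
((360.8080749511719, 200.9440155029297), (23.527341842651367, 38.32679748535156), 34.69515609741211)
  z68 ((571.5426025390625, -179.83822631835938), (48.072265625, 80.51419830322266), 55.23395919799805)
blue (164, 195, 67, 70) ((517.1082763671875, 166.08460998535156), (149.25721740722656, 138.1363525390625), 0.3170379400253296)
blue (0, 186, 162, 80) ((525.80908203125, 420.7798767089844), (169.287841796875, 347.006591796875), 0.2731921672821045)
```

View pics/crop1.png

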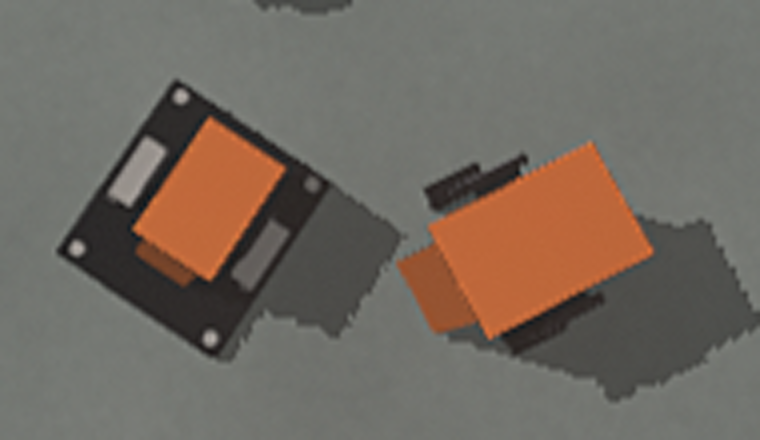

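The crop at (362,203) shows the small cap on the black foot plate, with keepers on both sides. The cap at (443,210) is larger and stands free, so (362,203) is the job's cover. Next I refine its position and yaw.

Run:
```python
from h import *
im=cv2.imread('pics/top0.png'); h=cv2.cvtColor(im,cv2.COLOR_BGR2HSV)
print(h[200,362],h[216,351])
m=((h[...,0]<18)&(h[...,1]>150)&(h[...,2]>170)).astype(np.uint8)
cs,_=cv2.findContours(m,0,1)
for c in cs:
    if cv2.contourArea(c)<60: continue
    W=cast('top',c[:,0,:],0.068)[:,:2]
    print(cv2.minAreaRect((W*1000).astype(np.float32)))
s=np.array([[180,96],[313,185],[210,338],[77,248]])/4+[310,150]-.375
P=cast('top',s,.008)*1000; print(P, P.mean(0)); 
for i in range(4):
    d=P[(i+1)%4]-P[i]; print(np.hypot(*d[:2]),np.degrees(np.arctan2(d[1],d[0])))
# scene view: roof
im=cv2.imread('pics/scene0.png')[190:290,230:340]; cv2.imwrite('pics/crop2.png',cv2.resize(im,None,fx=6,fy=6,interpolation=cv2.INTER_CUBIC))
```

```text
[ 10 176 191] [ 11 166 117]
((380.26416015625, -176.24424743652344), (98.81552124023438, 64.95364379882812), 40.93360900878906)
((454.1977844238281, 6.404224872589111), (85.40145111083984, 11.978859901428223), 1.186591386795044)
((553.8097534179688, -353.0874328613281), (63.85694122314453, 98.4405746459961), 26.990068435668945)
((574.4238891601562, -181.79330444335938), (46.53117752075195, 70.09261322021484), 55.73413848876953)
[[ 643.28737333 -175.24268595    8.        ]
 [ 592.84427515 -248.84965173    8.        ]
 [ 507.439566   -189.73133352    8.        ]
 [ 556.9948323  -116.98661995    8.        ]] [ 575.14151169 -182.70257279    8.        ]
89.23279422456977 -124.42297044872576
103.8698218596371 145.30848328156281
88.01998506457902 55.736465718465645
104.11614601915821 -34.023272997616964
```

View pics/crop2.png

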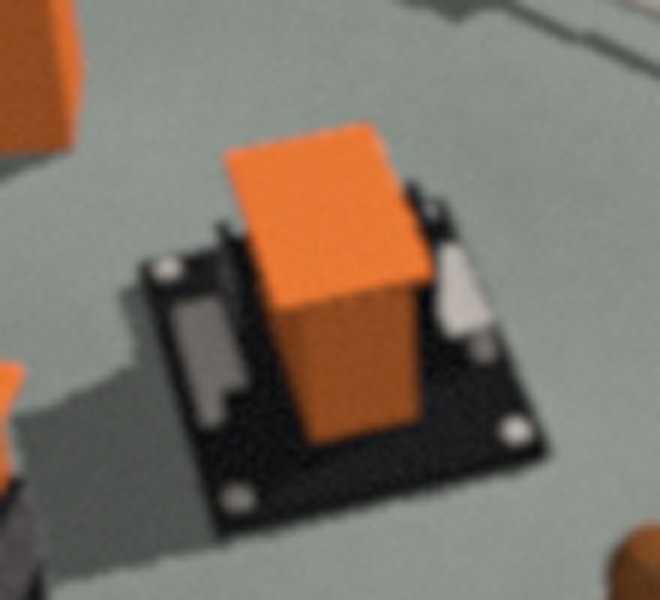

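The roof measures 46.5 x 70 mm, against 48 x 72 given, centred at (574.4,-181.8). The screws give (575.1,-182.7), which agrees. The jaw axis lies at 55.7°. I now move above the cover, in two legs.

```bash
cat >> h.py <<'E'
from scipy.spatial.transform import Rotation as Ro
def need(x,y,z,yaw):
    o=bot.get_obs(); R=Ro.from_euler('xyz',o['tcp_rot'],degrees=True); T=Ro.from_euler('xyz',[180,0,yaw],degrees=True)
    print('t',round(o['time'],2),'pos',o['ee_pos'].round(4),'rot',o['tcp_rot'].round(2),'q',o['q'].round(1),'shift',R.inv().apply(np.array([x,y,z])-o['ee_pos']).round(4),'turn',(R.inv()*T).as_rotvec().round(4))
E
python3 -m creep '[[-0.015,-0.045,0,0,0,-0.14,1],[-0.03,-0.09,0,0,0,-0.28,1],[-0.045,-0.135,0,0,0,-0.42,1],[-0.06,-0.18,0,0,0,-0.56,1],[-0.075,-0.225,0,0,0,-0.7,1],[-0.09,-0.27,0,0,0,-0.84,1],[-0.105,-0.315,0,0,0,-0.98,1],[-0.12,-0.36,0,0,0,-1.12,1]]' 20
python3 -c "
from h import *
need(.5747,-.182,.19,55.7)"
```

```text
time: 0.95
ee_pos: [0.5071, -0.2403, 0.2312]
tcp_rot: [180.0, 0.0, -1.0]
wrist_force: [-0.1, -0.9, -0.1]
opening: 0.0854
t 0.95 pos [ 0.5071 -0.2403  0.2312] rot [180.     0.    -0.99] q [-25.4   6.5  11.7  95.2  -0.   65.6] shift [ 0.0666 -0.0594  0.0412] turn [ 0.000e+00  1.000e-04 -9.893e-01]
```

```bash
python3 -m creep '[[0.01,-0.01,0.005,0,0,-0.14,1],[0.02,-0.02,0.01,0,0,-0.28,1],[0.03,-0.03,0.02,0,0,-0.42,1],[0.045,-0.04,0.03,0,0,-0.56,1],[0.055,-0.05,0.035,0,0,-0.7,1],[0.0666,-0.0594,0.041,0,0,-0.84,1],[0.0666,-0.0594,0.041,0,0,-0.989,1],[0.0666,-0.0594,0.041,0,0,-0.989,1]]'
python3 -c "
from h import *
need(.5747,-.182,.19,55.7)
snap('wrist','w1.png');snap('scene','s1.png')"
```

```text
time: 1.75
ee_pos: [0.5739, -0.1836, 0.1896]
tcp_rot: [-179.9, 0.0, 55.5]
wrist_force: [-0.6, 0.9, 0.8]
opening: 0.0853
t 1.75 pos [ 0.5739 -0.1836  0.1896] rot [-1.7993e+02  2.0000e-02  5.5520e+01] q [-17.7  11.7  13.   91.3   0.   16.7] shift [ 0.0018 -0.0003 -0.0004] turn [-0.0012  0.0003 -0.0032]
```

View pics/w1.png

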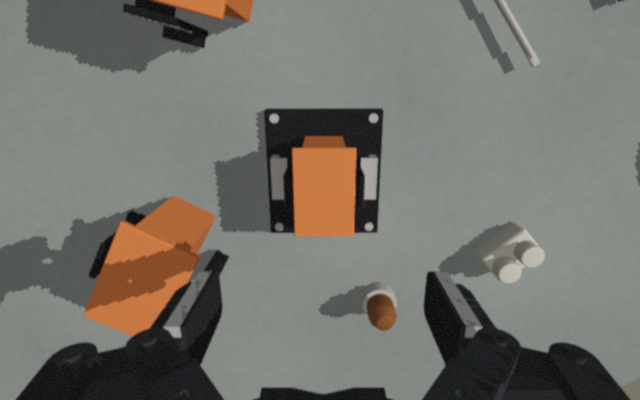

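Wrist view: the cover's roof is at (324,192), with the foot plate and keepers square to the jaws. The lamp is at (380,305) and the insulator at (513,255). Next I measure the roof from this view and the bystanders' clearance.

```bash
cat >> h.py <<'E'
def castw(uv,z,o=None):
    o=o or bot.get_obs(); p=optics.camera_params('wrist'); M=p['mount']
    R=Ro.from_euler('xyz',o['tcp_rot'],degrees=True).as_matrix()
    uv=np.atleast_2d(np.asarray(uv,float)); d=(R@M[:3,:3]@np.linalg.inv(p['camera_matrix'])@np.c_[uv,np.ones(len(uv))].T).T
    c=o['ee_pos']+R@M[:3,3]; return c+d*((z-c[2])/d[:,2])[:,None]
E
python3 - <<'E'
from h import *
o=bot.get_obs(); im=snap('wrist','w2.png'); h=cv2.cvtColor(im,cv2.COLOR_RGB2HSV)
print(o['ee_pos'],o['tcp_rot'])
m=((h[...,0]<18)&(h[...,1]>140)&(h[...,2]>170)).astype(np.uint8)
cs,_=cv2.findContours(m,0,1)
for c in cs:
    if cv2.contourArea(c)<1500: continue
    W=castw(c[:,0,:],0.068,o)[:,:2]
    print(cv2.boundingRect(c),cv2.minAreaRect((W*1000).astype(np.float32)))
P=castw([[274,118],[375,118],[369,227],[279,227]],.008,o)*1000; print(P,P.mean(0))
for i in range(4):
    d=P[(i+1)%4]-P[i]; print(np.hypot(*d[:2]),np.degrees(np.arctan2(d[1],d[0])))
print('lamp',castw([380,315],.02,o),'ins',castw([513,262],.03,o),'bigcover near corner',castw([[198,258],[215,213]],.08,o))
E
```

```text
[ 0.57377872 -0.18409635  0.19016485] [-1.79982654e+02  7.16815793e-03  5.50911781e+01]
(87, 271, 107, 65) ((574.137939453125, -369.1990966796875), (108.42811584472656, 36.81562042236328), 78.70893096923828)
(107, 197, 109, 68) ((526.9254760742188, -315.4699401855469), (103.56890869140625, 41.62672805786133), 80.88623046875)
(293, 147, 63, 88) ((575.1175537109375, -182.833984375), (47.06316375732422, 70.83529663085938), 55.65230941772461)
[[ 508.17079821 -190.65002148    8.        ]
 [ 559.57639941 -116.98482445    8.        ]
 [ 645.28069199 -177.89221932    8.        ]
 [ 594.56968722 -250.60299497    8.        ]] [ 576.89939421 -184.03251506    8.        ]
89.82815309401353 55.09160493756603
105.14245819618392 -35.40023292697365
88.6479717759743 -124.89324937307862
105.16238421026202 145.2428681257581
lamp [[ 0.73032605 -0.22026616  0.02      ]] ins [[ 0.74455909 -0.08218327  0.03      ]] bigcover near corner [[ 0.5593577  -0.2937627   0.08      ]
 [ 0.53795844 -0.25788779  0.08      ]]
```

```bash
python3 -m creep '[[0,0,0,0,0,0,1],[0,0,0,0,0,0,1]]'
python3 - <<'E'
from h import *
c=np.array([[398,263],[437,333]])/4+[310,150]
print('end wall foot',cast('top',c,0.0))
print('big roof corner',cast('top',np.array([[430,228],[490,338]])/4+[310,150],0.08))
need(.5751,-.1828,.08,55.6)
E
```

```text
time: 2.1
ee_pos: [0.5738, -0.1843, 0.1905]
tcp_rot: [180.0, -0.0, 55.2]
wrist_force: [-0.3, 0.1, -0.7]
opening: 0.0855
end wall foot [[ 0.54932613 -0.29789767  0.        ]
 [ 0.51019392 -0.31826251  0.        ]]
big roof corner [[ 0.55717439 -0.29328126  0.08      ]
 [ 0.50142419 -0.32137802  0.08      ]]
t 2.1 pos [ 0.5738 -0.1843  0.1905] rot [179.98  -0.    55.24] q [-17.8  11.6  13.   91.3  -0.   17. ] shift [0.0019 0.0002 0.1105] turn [ 0.0003 -0.0001 -0.0063]
```

The fingers have more than 60 mm clearance to the big cover. I'll descend halfway and check that the jaws are centred.

```bash
python3 -m creep '[[0.001,0,0.02,0,0,-0.006,1],[0.002,0,0.05,0,0,-0.006,1],[0.002,0,0.08,0,0,-0.006,1],[0.002,0,0.1,0,0,-0.006,1],[0.002,0,0.1,0,0,-0.006,1],[0.002,0,0.1,0,0,-0.006,1]]'
python3 - <<'E'
from h import *
need(.5751,-.1828,.031,55.6)
o=bot.get_obs(); im=snap('wrist','w3.png'); h=cv2.cvtColor(im,cv2.COLOR_RGB2HSV)
m=((h[...,0]<18)&(h[...,1]>140)&(h[...,2]>150)).astype(np.uint8)
cs,_=cv2.findContours(m,0,1)
for c in cs:
    if cv2.contourArea(c)<1500: continue
    W=castw(c[:,0,:],0.068,o)[:,:2]
    print(cv2.boundingRect(c),cv2.minAreaRect((W*1000).astype(np.float32)))
snap('scene','s3.png')
E
```

```text
time: 2.7
ee_pos: [0.575, -0.1825, 0.0909]
tcp_rot: [180.0, -0.0, 55.6]
wrist_force: [-0.7, 0.4, 0.3]
opening: 0.0856
t 2.7 pos [ 0.575  -0.1825  0.0909] rot [179.99  -0.    55.65] q [-17.6  11.8   2.2  80.4   0.   16.7] shift [-0.0002  0.0002  0.0599] turn [ 0.0001 -0.      0.0009]
(273, 160, 98, 150) ((570.1826782226562, -179.3590087890625), (47.66345977783203, 82.79835510253906), 55.755245208740234)
```

View pics/w3.png

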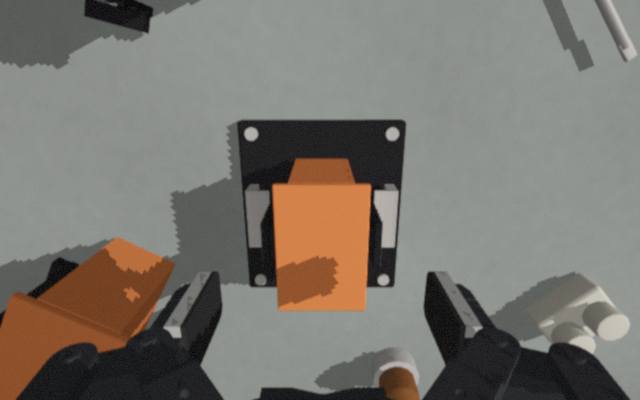

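View pics/s3.png

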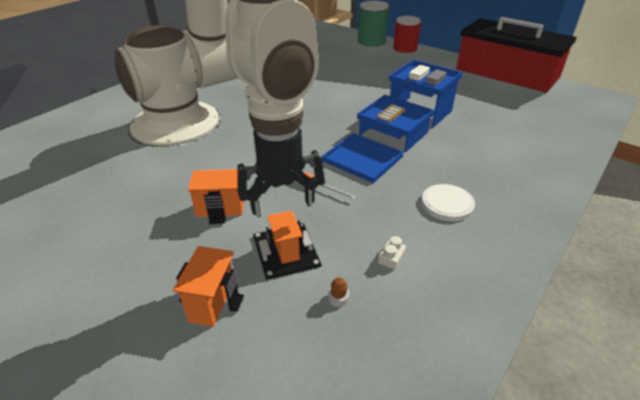

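The roof spans columns 273–371 and is centred between the fingers (217..428). The along-jaw error is 0.1 mm and the yaw error under 0.2°. I'll descend so the tips stand about 28 mm above the cover's underside, then close lightly.

```bash
python3 -m creep '[[0,0,0.015,0,0,0,1],[0,0,0.03,0,0,0,1],[0,0,0.045,0,0,0,1],[0,0,0.055,0,0,0,1],[0,0,0.06,0,0,0,1],[0,0,0.06,0,0,0,0.8],[0,0,0.06,0,0,0,0.77],[0,0,0.06,0,0,0,0.77]]' 20
python3 -m creep '[[0,0,0,0,0,0,0.77],[0,0,0,0,0,0,0.77]]' 
python3 -c "
from h import *
need(.5751,-.1828,.031,55.6)
print(bot.get_obs()['wrist_force'])
snap('wrist','w4.png');snap('scene','s4.png')"
```

```text
time: 3.6
ee_pos: [0.5754, -0.1825, 0.031]
tcp_rot: [179.9, -0.0, 55.7]
wrist_force: [0.5, 0.5, -1.4]
opening: 0.0661
time: 3.8
ee_pos: [0.5753, -0.1825, 0.0307]
tcp_rot: [180.0, -0.0, 55.7]
wrist_force: [0.8, -0.9, 0.5]
opening: 0.0656
t 3.8 pos [ 0.5753 -0.1825  0.0307] rot [ 1.7996e+02 -1.0000e-02  5.5690e+01] q [-17.6  13.   -3.1  73.9  -0.   16.7] shift [-0.0003  0.     -0.0003] turn [ 0.0007 -0.0002  0.0015]
[ 0.78922373 -0.87672199  0.48410003]
```

View pics/w4.png

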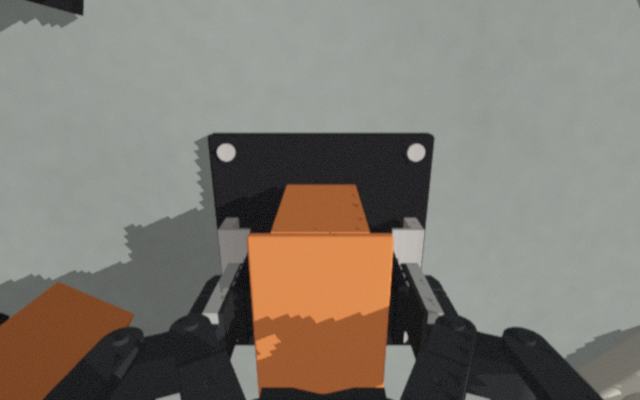

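The opening follows the command well (0.77 gives 65.6 mm), and the fingers straddle the tabs symmetrically at columns 235 and 415. I'll squeeze to about 2.7 mm per side.

```bash
python3 -m creep '[[0,0,0,0,0,0,0.75],[0,0,0,0,0,0,0.73],[0,0,0,0,0,0,0.71],[0,0,0,0,0,0,0.69],[0,0,0,0,0,0,0.69],[0,0,0,0,0,0,0.69]]' 
python3 -m creep '[[0,0,-0.001,0,0,0,0.69],[0,0,-0.002,0,0,0,0.69],[0,0,-0.002,0,0,0,0.69]]'
```

```text
time: 4.5
ee_pos: [0.5752, -0.1824, 0.031]
tcp_rot: [180.0, -0.0, 55.7]
wrist_force: [-1.9, -0.2, 6.2]
opening: 0.0589
time: 4.8
ee_pos: [0.5749, -0.1823, 0.032]
tcp_rot: [-180.0, 0.0, 55.7]
wrist_force: [0.5, 0.3, -1.3]
opening: 0.0594
```

```bash
python3 -m creep '[[0,0,-0.001,0,0,0,0.69],[0,0,-0.001,0,0,0,0.69],[0,0,-0.001,0,0,0,0.69]]'
python3 -m creep '[[0,0,0,0,0,0,0.69]]'
```

```text
time: 5.1
ee_pos: [0.5748, -0.1822, 0.0327]
tcp_rot: [-179.9, 0.0, 55.7]
wrist_force: [-0.1, 0.7, -5.8]
opening: 0.059
time: 5.2
ee_pos: [0.5748, -0.1823, 0.0328]
tcp_rot: [-180.0, 0.0, 55.7]
wrist_force: [0.8, -0.5, -7.1]
opening: 0.0589
```

Held: 7 N at about 1.8 mm of rise. I ease down, squeeze 0.7 mm more per side, and tug again.

```bash
python3 -m creep '[[0,0,0.001,0,0,0,0.69],[0,0,0.002,0,0,0,0.69],[0,0,0.002,0,0,0,0.68],[0,0,0.002,0,0,0,0.672],[0,0,0.002,0,0,0,0.672]]'
python3 -m creep '[[0,0,-0.001,0,0,0,0.672],[0,0,-0.0015,0,0,0,0.672],[0,0,-0.0015,0,0,0,0.672]]'
python3 -m creep '[[0,0,-0.0005,0,0,0,0.672],[0,0,-0.001,0,0,0,0.672]]'
```

```text
time: 5.7
ee_pos: [0.5752, -0.1825, 0.0316]
tcp_rot: [180.0, -0.0, 55.7]
wrist_force: [0.3, -0.8, 0.2]
opening: 0.0578
time: 6.0
ee_pos: [0.5751, -0.1824, 0.0329]
tcp_rot: [180.0, 0.0, 55.7]
wrist_force: [0.3, -0.2, -1.2]
opening: 0.0576
time: 6.2
ee_pos: [0.5749, -0.1824, 0.0333]
tcp_rot: [-180.0, 0.0, 55.7]
wrist_force: [1.0, 0.2, -6.6]
opening: 0.0576
```

Still held. Next step: 0.655.

```bash
python3 -m creep '[[0,0,0.001,0,0,0,0.672],[0,0,0.002,0,0,0,0.672],[0,0,0.002,0,0,0,0.663],[0,0,0.002,0,0,0,0.655],[0,0,0.002,0,0,0,0.655]]'
python3 -m creep '[[0,0,-0.001,0,0,0,0.655],[0,0,-0.0015,0,0,0,0.655],[0,0,-0.0015,0,0,0,0.655]]'
python3 -m creep '[[0,0,-0.0005,0,0,0,0.655],[0,0,-0.001,0,0,0,0.655]]'
```

```text
time: 6.7
ee_pos: [0.5751, -0.1824, 0.0319]
tcp_rot: [180.0, -0.0, 55.7]
wrist_force: [0.1, -0.5, -0.9]
opening: 0.0561
time: 7.0
ee_pos: [0.5751, -0.1824, 0.0335]
tcp_rot: [180.0, -0.0, 55.7]
wrist_force: [-0.2, -0.5, -1.6]
opening: 0.0562
time: 7.2
ee_pos: [0.5751, -0.1824, 0.0343]
tcp_rot: [180.0, -0.0, 55.7]
wrist_force: [-0.3, 0.7, -1.0]
opening: 0.0561
```

```bash
python3 -m creep '[[0,0,-0.0005,0,0,0,0.655],[0,0,-0.001,0,0,0,0.655],[0,0,-0.001,0,0,0,0.655]]'
python3 -m creep '[[0,0,-0.0005,0,0,0,0.655],[0,0,-0.001,0,0,0,0.655],[0,0,-0.001,0,0,0,0.655]]'
```

```text
time: 7.5
ee_pos: [0.5751, -0.1824, 0.0354]
tcp_rot: [180.0, -0.0, 55.7]
wrist_force: [-0.1, -0.4, -1.2]
opening: 0.0563
time: 7.8
ee_pos: [0.5751, -0.1824, 0.0364]
tcp_rot: [180.0, -0.0, 55.7]
wrist_force: [0.2, -0.7, -1.4]
opening: 0.0563
```

Free: only about 1.3 N at 4.5 mm of rise. I lift straight up.

```bash
python3 -m creep '[[0,0,-0.003,0,0,0,0.655],[0,0,-0.006,0,0,0,0.655],[0,0,-0.009,0,0,0,0.655],[0,0,-0.012,0,0,0,0.655],[0,0,-0.015,0,0,0,0.655]]'
python3 -m creep '[[0,0,-0.005,0,0,0,0.655],[0,0,-0.01,0,0,0,0.655],[0,0,-0.015,0,0,0,0.655],[0,0,-0.02,0,0,0,0.655],[0,0,-0.025,0,0,0,0.655],[0,0,-0.03,0,0,0,0.655],[0,0,-0.035,0,0,0,0.655],[0,0,-0.04,0,0,0,0.655]]'
python3 -m creep '[[0,0,-0.01,0,0,0,0.655],[0,0,-0.025,0,0,0,0.655],[0,0,-0.04,0,0,0,0.655],[0,0,-0.055,0,0,0,0.655],[0,0,-0.06,0,0,0,0.655],[0,0,-0.06,0,0,0,0.655]]'
python3 -c "
from h import *
need(.5171,.1661,.15,55.6)
snap('wrist','w5.png');snap('scene','s5.png')"
```

```text
time: 8.3
ee_pos: [0.5751, -0.1824, 0.0517]
tcp_rot: [180.0, -0.0, 55.7]
wrist_force: [-0.2, -0.2, -0.9]
opening: 0.0558
time: 9.1
ee_pos: [0.575, -0.1824, 0.0917]
tcp_rot: [180.0, -0.0, 55.7]
wrist_force: [-0.6, 0.1, -1.6]
opening: 0.0562
time: 9.7
ee_pos: [0.5755, -0.1826, 0.1526]
tcp_rot: [179.9, -0.0, 55.7]
wrist_force: [0.4, -0.1, -2.0]
opening: 0.056
t 9.7 pos [ 0.5755 -0.1826  0.1526] rot [ 1.799e+02 -3.000e-02  5.569e+01] q [-17.6  11.4   8.5  87.   -0.   16.7] shift [ 0.2551 -0.2448  0.0023] turn [ 0.0018 -0.0005  0.0016]
```

View pics/w5.png

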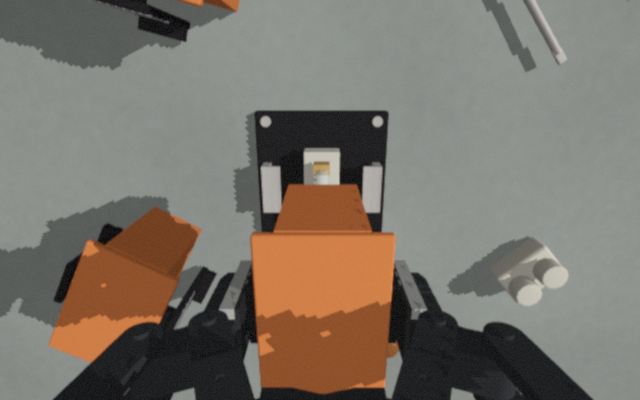

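View pics/s5.png

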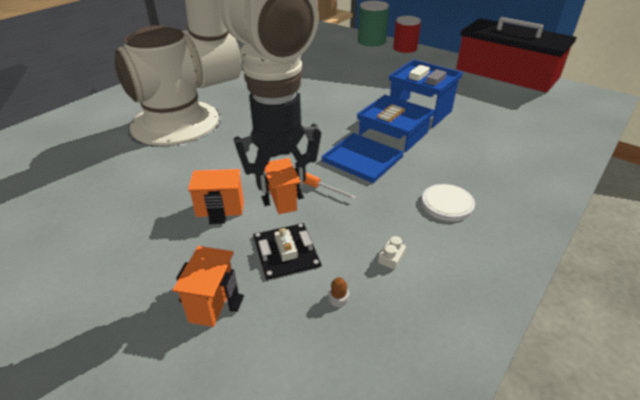

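The cover hangs level in the gripper, and the holder at (288,250) keeps its white block and fuse. I carry it to the tray, whose rim measured 149 x 138 mm (150 x 136 expected) with its centre at (517,166).

```bash
python3 -m creep '[[0.005,-0.005,0,0,0,0,0.655],[0.015,-0.015,0,0,0,0,0.655],[0.03,-0.03,0,0,0,0,0.655],[0.047,-0.045,0,0,0,0,0.655],[0.065,-0.062,0,0,0,0,0.655],[0.083,-0.08,0,0,0,0,0.655],[0.102,-0.098,0,0,0,0,0.655],[0.12,-0.115,0,0,0,0,0.655]]'
python3 -m creep '[[0.018,-0.018,0,0,0,0,0.655],[0.036,-0.036,0,0,0,0,0.655],[0.055,-0.053,0,0,0,0,0.655],[0.075,-0.072,0,0,0,0,0.655],[0.095,-0.091,0,0,0,0,0.655],[0.115,-0.11,0,0,0,0,0.655],[0.13,-0.125,0,0,0,0,0.655],[0.135,-0.13,0,0,0,0,0.655]]'
python3 -m creep '[[0,0,0,0,0,0,0.655],[0,0,0,0,0,0,0.655]]'
python3 - <<'E'
from h import *
need(.5171,.1661,.06,55.6)
snap('wrist','w6.png');snap('scene','s6.png');snap('top','t6.png')
E
```

```text
time: 10.6
ee_pos: [0.5468, -0.0164, 0.151]
tcp_rot: [-180.0, 0.0, 55.7]
wrist_force: [0.3, 0.4, -1.2]
opening: 0.0561
time: 11.4
ee_pos: [0.5151, 0.1687, 0.1509]
tcp_rot: [-180.0, 0.0, 55.8]
wrist_force: [0.3, 0.2, -1.6]
opening: 0.0564
time: 11.6
ee_pos: [0.5161, 0.1661, 0.1511]
tcp_rot: [-180.0, 0.0, 55.7]
wrist_force: [-0.1, -0.4, -0.7]
opening: 0.0559
t 11.6 pos [0.5161 0.1661 0.1511] rot [-1.800e+02  2.000e-02  5.571e+01] q [17.8  3.  -0.8 86.1 -0.  52.1] shift [0.0006 0.0008 0.0911] turn [-0.0001  0.0004  0.0018]
```

View pics/w6.png

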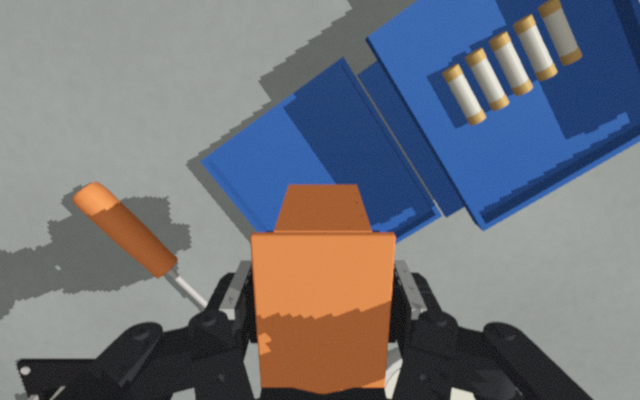

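View pics/s6.png

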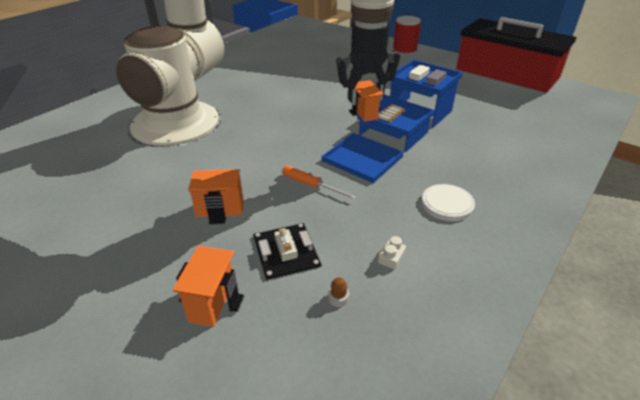

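The cover hangs level above the tray, and the fingers are clear of the fuses. I descend.

```bash
python3 -m creep '[[0,0,0.01,0,0,0,0.655],[0,0,0.03,0,0,0,0.655],[0,0,0.05,0,0,0,0.655],[0,0,0.07,0,0,0,0.655],[0,0,0.085,0,0,0,0.655],[0,0,0.1,0,0,0,0.655],[0,0,0.11,0,0,0,0.655],[0,0,0.112,0,0,0,0.655]]'
python3 -m creep '[[0,0,0,0,0,0,0.655],[0,0,0,0,0,0,0.655]]'
python3 - <<'E'
from h import *
need(.5171,.1661,.028,55.6)
snap('scene','s7.png');
c=cv2.imread('pics/s7.png')[60:200,290:480]; cv2.imwrite('pics/c7.png',cv2.resize(c,None,fx=4,fy=4))
E
```

```text
time: 12.55
ee_pos: [0.5158, 0.1661, 0.0379]
tcp_rot: [-179.9, 0.1, 55.7]
wrist_force: [-0.7, -0.8, -0.9]
opening: 0.0561
time: 12.75
ee_pos: [0.5169, 0.1665, 0.0401]
tcp_rot: [180.0, -0.1, 55.7]
wrist_force: [-0.5, -0.3, -0.3]
opening: 0.0561
t 12.75 pos [0.5169 0.1665 0.0401] rot [ 1.7996e+02 -5.0000e-02  5.5690e+01] q [ 17.9   4.7 -11.5  73.8  -0.   52.2] shift [-0.0002  0.0004  0.0121] turn [ 0.0007 -0.0009  0.0017]
```

View pics/c7.png

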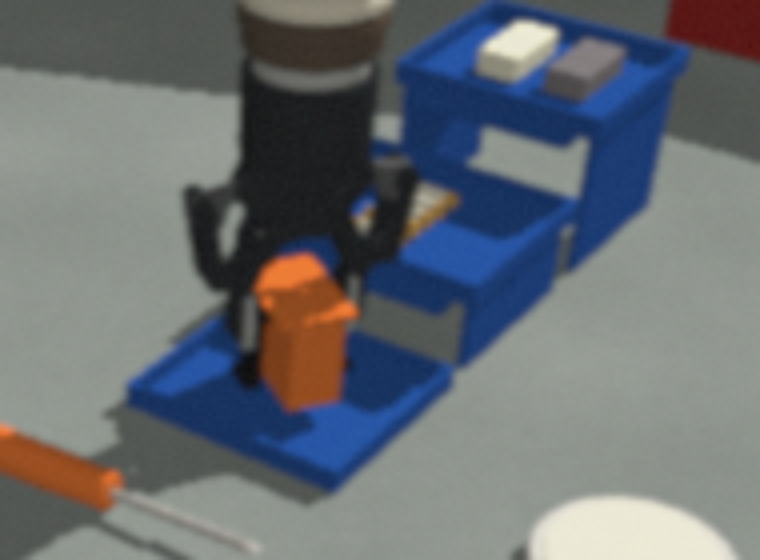

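The cover is within the tray walls, just above the floor. I lower it in small steps until it touches.

```bash
python3 -m creep '[[0,0,0.0025,0,0,0,0.655],[0,0,0.005,0,0,0,0.655],[0,0,0.0075,0,0,0,0.655],[0,0,0.009,0,0,0,0.655],[0,0,0.01,0,0,0,0.655],[0,0,0.01,0,0,0,0.655]]'
python3 -m creep '[[0,0,0.0005,0,0,0,0.655],[0,0,0.001,0,0,0,0.655],[0,0,0.001,0,0,0,0.655]]'
python3 -m creep '[[0,0,0.0005,0,0,0,0.655],[0,0,0.001,0,0,0,0.655],[0,0,0.001,0,0,0,0.655]]'
```

```text
time: 13.4
ee_pos: [0.5163, 0.1663, 0.0291]
tcp_rot: [-180.0, 0.0, 55.7]
wrist_force: [-0.2, -0.5, -1.0]
opening: 0.056
time: 13.7
ee_pos: [0.5164, 0.1663, 0.0283]
tcp_rot: [180.0, -0.0, 55.7]
wrist_force: [-0.9, -0.2, -2.2]
opening: 0.0561
time: 14.0
ee_pos: [0.5165, 0.1664, 0.0278]
tcp_rot: [180.0, -0.0, 55.7]
wrist_force: [-1.9, -0.3, 5.0]
opening: 0.0558
```

Contact at about 5 N. I open slowly, then withdraw straight up.

```bash
python3 -m creep '[[0,0,0,0,0,0,0.68],[0,0,0,0,0,0,0.70],[0,0,0.0005,0,0,0,0.72],[0,0,0.0005,0,0,0,0.74],[0,0,0.0005,0,0,0,0.78],[0,0,0.0005,0,0,0,0.85],[0,0,0,0,0,0,1],[0,0,0,0,0,0,1]]'
python3 -m creep '[[0,0,0,0,0,0,1],[0,0,0,0,0,0,1]]'
python3 - <<'E'
from h import *
snap('wrist','w8.png');snap('scene','s8.png');
c=cv2.imread('pics/s8.png')[60:200,290:480]; cv2.imwrite('pics/c8.png',cv2.resize(c,None,fx=4,fy=4))
E
```

```text
time: 14.8
ee_pos: [0.5165, 0.1664, 0.0275]
tcp_rot: [180.0, -0.0, 55.7]
wrist_force: [0.5, -0.2, 0.3]
opening: 0.0851
time: 15.0
ee_pos: [0.5164, 0.1663, 0.0273]
tcp_rot: [180.0, -0.0, 55.7]
wrist_force: [-0.3, -0.8, 0.2]
opening: 0.0857
```

View pics/w8.png

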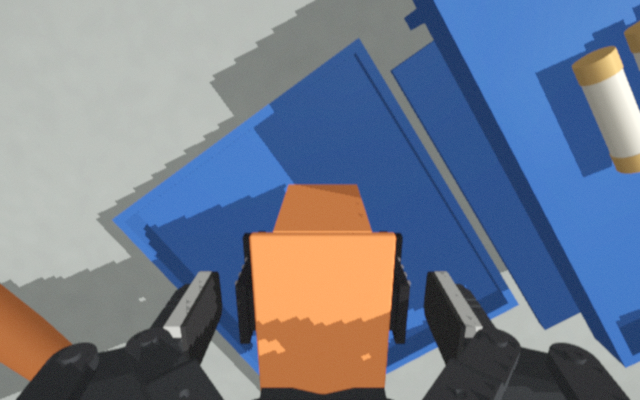

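View pics/c8.png

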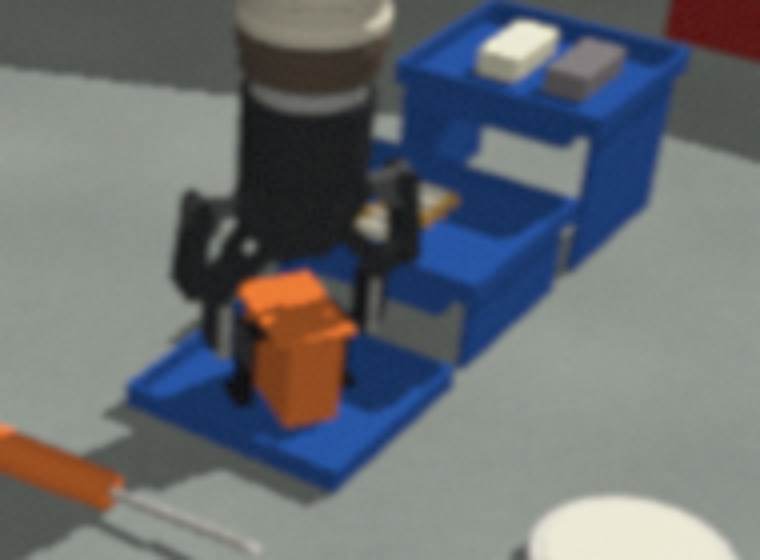

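The fingers (218 and 427) are clear of the tabs (248 and 398), both tabs sprang back, and the cover stands flat. I withdraw upward.

```bash
python3 -m creep '[[0,0,-0.01,0,0,0,1],[0,0,-0.025,0,0,0,1],[0,0,-0.045,0,0,0,1],[0,0,-0.07,0,0,0,1],[0,0,-0.1,0,0,0,1],[0,0,-0.13,0,0,0,1],[0,0,-0.15,0,0,0,1],[0,0,-0.16,0,0,0,1]]'
python3 -m creep '[[-0.03,0.03,0,0,0,0,1],[-0.06,0.06,0,0,0,0,1],[-0.1,0.09,0,0,0,0,1],[-0.13,0.12,0,0,0,0,1],[-0.15,0.15,0,0,0,0,1],[-0.15,0.15,0,0,0,0,1],[-0.15,0.15,0,0,0,0,1]]'
python3 - <<'E'
from h import *
snap('scene','s9.png'); im=snap('top','t9.png')
h=cv2.cvtColor(im,cv2.COLOR_RGB2HSV)
m=((h[...,0]<18)&(h[...,1]>150)&(h[...,2]>170)).astype(np.uint8)
for c in cv2.findContours(m,0,1)[0]:
    if cv2.contourArea(c)<60: continue
    print(cv2.boundingRect(c),cv2.minAreaRect((cast('top',c[:,0,:],0.064)[:,:2]*1000).astype(np.float32)))
E
```

```text
time: 15.9
ee_pos: [0.5171, 0.1666, 0.1909]
tcp_rot: [179.9, -0.2, 55.7]
wrist_force: [0.3, 0.2, 0.1]
opening: 0.0856
time: 16.6
ee_pos: [0.5556, -0.0427, 0.1872]
tcp_rot: [-180.0, 0.0, 55.6]
wrist_force: [0.6, 0.6, -0.1]
opening: 0.0854
(333, 268, 56, 58) ((379.8359680175781, -177.34579467773438), (97.56976318359375, 63.444576263427734), 40.9958610534668)
(418, 186, 55, 45) ((554.9512939453125, -354.38104248046875), (62.9528923034668, 97.44313049316406), 26.77088165283203)
```

View pics/s9.png

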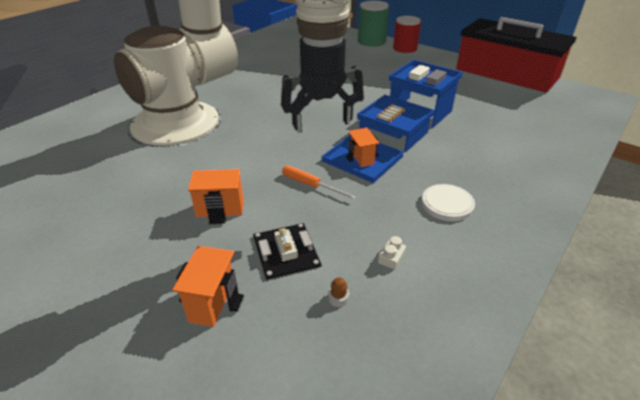

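View pics/t9.png

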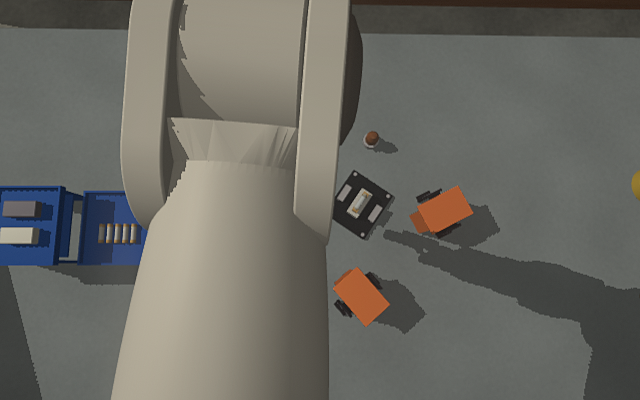

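The scene view shows the cover upright in the bottom tray at (363,150) and everything else in place. The arm hides the tray in the top view, so I check flatness in a scene crop.

Run:
```python
from h import *
im=cv2.imread('pics/s9.png'); c=im[115:195,310:420]; cv2.imwrite('pics/c9.png',cv2.resize(c,None,fx=7,fy=7,interpolation=cv2.INTER_CUBIC))
# expected roof corners for a cover flat on floor at the release pose
a=np.radians(55.7-90); u=np.array([np.cos(a),np.sin(a)]);v=np.array([-u[1],u[0]])
X=[np.r_[np.array([.5165,.1664])+sx*.036*u+sy*.024*v,.064] for sx,sy in((1,1),(1,-1),(-1,-1),(-1,1))]
X+=[np.r_[np.array([.5165,.1664])+.036*u+s*.0165*v,.004] for s in(1,-1)]
print(((proj('scene',X)-[310,115])*7).round())
```

```text
[[474. 187.]
 [339. 212.]
 [261. 105.]
 [390.  83.]
 [440. 340.]
 [351. 358.]]
```

View pics/c9.png

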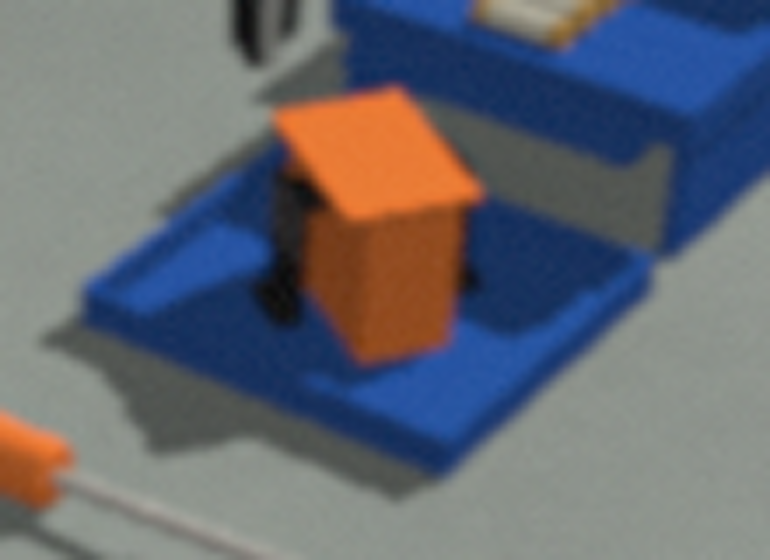

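The roof corners in the crop, (484,190), (350,220), (272,112) and (403,88), match the predictions for a flat cover with one constant offset of about 1.5 px in the original image. The cover therefore stands flat and upright in the tray. I hand in.

```bash
python3 -c "
from h import *
print(bot.job_done())"
```

```text
the job is handed in; nothing more can be done
None
```

I took the smallest orange cover off the fuse holder, set it down in the empty bottom tray, and handed the job in at about 17 s.

- **Release:** I squeezed both tabs together in small steps. At about 2.6 mm and 3.2 mm per side the barbs still held, with tugs of about 7 N. At about 3.9 mm per side it came free, and the wrist felt only its weight of 1 to 2 N.
- **Placing:** I lifted it straight up, carried it to the tray, lowered it until it touched with about 5 N, opened slowly and moved clear.

**Last checks:** The scene picture shows the cover standing upright in the bottom tray. Its roof corners match a flat cover, apart from one even shift of about 1.5 pixels, which fits the calibration error. The tab I could see best was back out and whole, and the holder, stand contents and other objects looked unmoved. The wrist force read about zero.

One check failed: the arm blocked the top camera's view of the tray, so the final flatness check rests on the scene camera alone.

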